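# Take the chocolate whisk out of the kitchen box

## Robot

A 6-joint arm with a two-finger parallel gripper is mounted at the origin on the work surface. World frame = base frame: x ahead of the robot, y to its left, z up, the work surface at z = 0. Lengths are in m, angles in rad, forces in N, time in s.
With the tool pointing down it reaches from about 0.225 to 0.875 m from the base axis. Payload 3.4 kg.
Tool frame: the origin (TCP) lies at the very end of the fingers, on their centre line; the grasp point (between the pads) lies 19 mm behind it (manip.grasp_offset is the distance from the TCP to the grasp point, in m); x points along the fingers, y is the direction in which the jaws open and shut, and the axes are right-handed (so a half turn about x gives the same grasp; the last joint's range is limited). The gripper opens to 85 mm and grips with 20 to 120 N. Pads are 22 mm wide; open, the fingers measure 114 mm over their backs; the gripper's body (76 mm by 85 mm) begins 54 mm behind the grasp point. The pads swing forward as they close: fully open they stand 13 mm farther back than shut.
Start: joints at [-1.397, 0.276, 1.505, -0, 1.361, -0.121], TCP at [0.167, -0.55, 0.231] pointing down, gripper open.
Joint ranges: [-2.89, 2.89], [-0.75, 2.08], [0.22, 2.7], [-1.18, 4.32], [0.11, 2.71], [-2.7, 2.7]. Speed limits (rad/s): [2.57, 2.57, 3.14, 3.14, 3.14, 3.14].

## Interface

Orientations are given as a unit quaternion [w, x, y, z].
In Python, from rig import manip gives the robot as it stands.
- The arm moves only by the tool step_arm, never from a script. Its argument "increments" is a list of rows, each an object with "grip": the opening, from 0 (shut) to 1 (fully open); "delta_pos": the shift along the world's x, y, z in m, a list of three; "twist": the turn about the world's z in degrees. A call has 1 to 10 rows; each row shifts and turns the commanded pose from where the row before left it; what a row does not reach is not made up. A row lasts 1/12 s, in which the tool goes at most 41.7 mm and 7.16 degrees, less where a joint would pass 70% of its speed; a pose out of reach is approached as far as the arm can. A call with a gripper value outside its range is refused whole. The fingers move at their own pace and stop on an object; "force" is the grip in N (left out, the last holds). Time passes only in rows, so rows that do not move let the fingers close. It gives the time, the measured TCP pose, the force and the opening at its end, in the units of the state.
- manip.get_state(): the state, without advancing time (a new reading comes with each control period).
- manip.get_image(name): name is "scene" or "top" or "wrist"; returns a dict with "img" (420x560x3 uint8, red, green, blue), "fx", "fy", "cx", "cy" (pixels), "D" ([k1, k2, p1, p2, k3] as OpenCV has them; the pictures are not rectified), "rvec" (rotation vector, rad) and "tvec" (3), from world to camera coordinates, as OpenCV has them; the wrist camera has in their place "mount" (4x4, takes a point from camera to tool coordinates, whose origin is the TCP and whose axes are the tool frame's). Camera axes: x right, y down, z forward; pixel columns grow to the right and rows downward; lengths in m; the calibration is good to about 2 mm. A picture is of the moment at which its call begins: read the wrist's pose just before it. There is no depth.
- manip.sign_off(): hands the job in, once; it reports no verdict.
The state is a dict: "clock": time; "qpos": joint angles; "qd": joint speeds; "effort": joint torques, N m; "position": TCP position; "ee_rot": TCP orientation; "contact_force": force on the tool from outside, world axes, zero at the start; "moment": the same for the moment, N m; "width": finger opening in m.
Only numpy, scipy, OpenCV 4.12 (cv2) and the standard library are available. Lean on these libraries where they do the work, as an engineer would, in place of code of your own. Each camera call takes 0.05 s, during which the arm holds its last target. There are 200 camera calls.

## Task

The chocolate is ready to be frothed: lift the hinged lid of the wooden kitchen box right back until it rests on its stop and let go of it, then take the long wooden chocolate whisk out of the box. It is longer than the opening and its head lies under the fixed bread board, so draw it out slantwise, handle end first, without forcing it against the box. Finish with the gripper still holding the whisk up in the air, still and touching nothing else, both its ends at least 5 cm above the bread board, with the lid still open and the bread roll on the board, the bread tray, the cups and the jug left where they stand.

Things in the scene. Friction and masses are not known exactly. Their poses are not given: they have to be found in the camera images.
- kitbox: Plywood kitchen box, fixed, 400 mm long (x) by 200 mm wide (y). Origin: centre of its underside, on the table; +x along the box from the bread-board half to the lidded half (away from the robot and to its right), +y to the hinge side (away from the robot). Walls 10 mm thick, rim at z = 101 mm; inner floor at z = 16 mm. On that floor at x = 100 mm a fixed cross-batten (10 mm thick, top at z = 50 mm) keeps the whisk's handle raised.
- board_edge (a point): Middle of the lower edge of the fixed bread board that roofs the half of the box with x below 0, where the opening begins: at x = 0, y = 0, z = 101 mm of the box. The board is 12 mm thick, its top at z = 113 mm. The whisk's head lies under it.
- opening (a point): Centre of the opening under the lid, at rim height: x = 95, y = 0, z = 101 mm of the box. The opening is 190 mm along box x (from the board's edge to the far end wall) by 180 mm along box y.
- boxlid (a joint): Lid angle, rad: 0 closed (it starts shut or ajar, up to 0.6), grows as the lid is lifted, stop at 1.78 (102 degrees, just past upright). Lid 196 mm (box x) by 200 mm, 12 mm thick, 0.3 kg; hinge axis along box x at y = +100, z = 107 mm of the box. The hinges are stiff (0.45 N m friction): it stays at any angle where it is left.
- lid_bar (a point): Centre of the lid's handle: a black round bar 14 mm thick, 110 mm long, along box x, 45 mm out from the lid's free edge in the lid's plane, on two thin arms 90 mm apart; 245 mm from the hinge axis. Lid closed: at x = 102, y = -145, z = 107 mm of the box, free all round. Pinched from above, it turns between the fingers as the lid swings.
- molinillo_mid (a point): Middle (on the axis) of the chocolate whisk: a dark brown wooden stick 310 mm long, 0.09 to 0.14 kg, round handle 16 mm thick, balance point about 45 mm from the middle towards the head. It lies roughly along box x, head under the board, handle under the lid, sloping up about 5 degrees (axis about 55 mm above the table at box x = 60 mm).
- molinillo_head (a point): Head tip of the whisk, on its axis, 155 mm from the middle. The head is a ribbed cross of four lobes 44 mm across (at most 45 mm) and 60 mm long; it lies on the inner floor under the fixed board.
- molinillo_end (a point): Handle tip of the whisk, on its axis, 155 mm from the middle: the last 16 mm are a knob 23 mm thick. It lies in the lidded half of the box.
- roll: Loose bread roll, 70 mm across, 46 mm high, lying on the bread board. Origin: centre of its underside. Leave it there.
- jug: Aluminium chocolate jug, 116 mm across, 178 mm high, handle on its +y side reaching 95 mm from the axis. Origin: centre of its underside. Leave it.
- cups: Upright stack of white foam cups, 81 mm across, 131 mm high. Origin: centre of its underside. Leave it.
- tray: Wooden tray of bread rolls, 170 (x) by 270 (y) mm, 56 mm high, to the right of the box. Origin: centre of its underside. Leave it.
Things that resemble listed ones, but are neither listed nor needed, are in the scene too. Of the things that look like the cups, take the one that is farthest to the robot's right at the start. Leave any blue look-alike of the roll alone.

How it is judged:
On the way, in this order (a step that is already met when the one before it is completed fails the run):
1. the lid is open on its stop and let go (value of joint boxlid above 1.68 rad and contact force between the fingers and kitbox below 0.3 N), for 0.3 s.
2. the whisk slants out through the opening: handle end above the rim, head still below the board (height (world z) of molinillo_end above 0.13 m and height (world z) of molinillo_head below 0.1 m and contact force between the fingers and molinillo above 1 N), for 0.1 s.
At the end, for the whole second after the job is handed in: The gripper holds the whisk (over 2 N) at rest, both its ends more than 155 mm above the table (42 mm above the bread board), in contact with neither the box, its lid nor the other things; the lid is still open past 1.60 rad; roll, tray, cups and jug stand upright within 30 mm of where they were (value of joint boxlid above 1.6 rad and height (world z) of each of molinillo_head, molinillo_end above 0.155 m and contact force between the fingers and molinillo above 2 N and contact force between molinillo and kitbox below 0.2 N and linear speed of molinillo below 0.03 m/s and angular speed of molinillo below 0.2 rad/s and contact force between molinillo and jug below 0.2 N and contact force between molinillo and cups below 0.2 N and contact force between molinillo and tray below 0.2 N and contact force between molinillo and roll below 0.2 N and distance of each of jug, cups, tray, roll from where it was at the start of the episode below 0.03 m and angle between each of jug, cups, tray, roll's own z axis and vertical below 0.2 rad); the arm keeps its last pose, push and grip.
It fails at once if aluminium chocolate jug knocked away or over (distance of jug from where it was at the start of the episode above 0.04 m or angle between jug's own z axis and vertical above 0.35 rad).
It fails at once if stack of foam cups knocked away or over (distance of cups from where it was at the start of the episode above 0.04 m or angle between cups's own z axis and vertical above 0.35 rad).
It fails at once if tray of bread knocked away or over (distance of tray from where it was at the start of the episode above 0.04 m or angle between tray's own z axis and vertical above 0.35 rad).
It fails at once if bread roll on the board knocked away or over (distance of roll from where it was at the start of the episode above 0.04 m or angle between roll's own z axis and vertical above 0.35 rad).
It fails at once if the whisk is forced against the box (over 30 N) (contact force between molinillo and kitbox above 30 N).
It also fails if it takes over 61 s, if anything falls off the work surface, if the arm or the gripper's body presses on something with over 40 N, if the wrist force passes 120 N, or if a joint passes its speed limit or range.

## Working session

There is one attempt and no reset: what is moved stays moved. The work goes in short steps, Python scripts to look and compute and a tool call to move; the robot and the scene stay as the last step left them, time stands still between calls to the robot, and variables do not carry over. Pictures are saved under pics/ and viewed, about 8 in all and at most 12, crops included, and the job is handed in when it is done.

Besides the shell and the picture viewer there is one more tool, called after "Emit:" as name(argument=value, ...), one argument or row to a line, values as JSON. step_arm: Moves the arm, as the interface text tells. Its arguments: {"type":"object","properties":{"increments":{"type":"array"},"force":{"type":"number"}},"required":["increments"]}

```bash
mkdir -p pics
cat > h.py <<'E'
import numpy as np, cv2
from rig import manip
def K(d): return np.array([[d['fx'],0,d['cx']],[0,d['fy'],d['cy']],[0,0,1.]])
def ray(d,px,pose=None):
    u=cv2.undistortPoints(np.array([[px]],float),K(d),np.array(d['D'],float))[0,0]
    v=np.array([u[0],u[1],1.])
    if 'mount' in d:
        p,q=pose; w,x,y,z=q
        from scipy.spatial.transform import Rotation as R
        T=np.eye(4);T[:3,:3]=R.from_quat([x,y,z,w]).as_matrix();T[:3,3]=p
        T=T@np.array(d['mount']); return T[:3,3],T[:3,:3]@v
    Rm=cv2.Rodrigues(np.array(d['rvec'],float))[0]
    return -Rm.T@np.array(d['tvec'],float).ravel(),Rm.T@v
def onz(d,px,z,pose=None):
    o,v=ray(d,px,pose); return o+v*(z-o[2])/v[2]
def tri(r1,r2):
    (a,u),(b,v)=r1,r2
    s=np.linalg.lstsq(np.c_[u,-v],b-a,rcond=None)[0]
    p,q=a+u*s[0],b+v*s[1]; return (p+q)/2,np.linalg.norm(p-q)
def proj(d,P): 
    return cv2.projectPoints(np.atleast_2d(np.array(P,float)),np.array(d['rvec'],float),np.array(d['tvec'],float),K(d),np.array(d['D'],float))[0][:,0]
def snap(n,f):
    import pickle
    d=manip.get_image(n); cv2.imwrite(f'pics/{f}.png',d['img'][:,:,::-1]); pickle.dump(d,open(f'pics/{f}.pkl','wb')); return d
E
python3 - <<'E'
from h import *
for n in('scene','top'):
    d=snap(n,n+'0'); print(n,d['fx'],ray(d,(280,210)))
s=manip.get_state(); print(s); print(manip.grasp_offset)
snap('wrist','wrist0')
E
```

```text
scene 522.6644129243027 (array([ 1.88659203, -0.18557986,  1.23244531]), array([-0.75016822,  0.14006655, -0.64656016]))
top 491.0988442541161 (array([0.28114561, 0.10007143, 1.65605651]), array([ 0.15518131, -0.00182381, -0.98792764]))
{'clock': 0.1, 'qpos': array([-1.39697032e+00,  2.76539494e-01,  1.50598672e+00,  3.39671603e-05,
        1.36072210e+00, -1.20994898e-01]), 'qd': array([-0.00109695, -0.00289228, -0.00130357, -0.00055847,  0.00118462,
       -0.00075922]), 'effort': array([ 1.39145213e-03, -4.17698550e+01, -2.46405029e+01, -1.55825528e-04,
        5.77663610e-03, -2.35347997e-06]), 'position': array([ 0.16700501, -0.54972599,  0.2305297 ]), 'ee_rot': array([-0.10326985, -0.69943443, -0.10444078,  0.69944188]), 'contact_force': array([ 0.05040266, -0.79091696,  0.7653669 ]), 'moment': array([0.01876964, 0.02259445, 0.03425078]), 'width': 0.08493032894811069}
0.0187
```

View pics/top0.png

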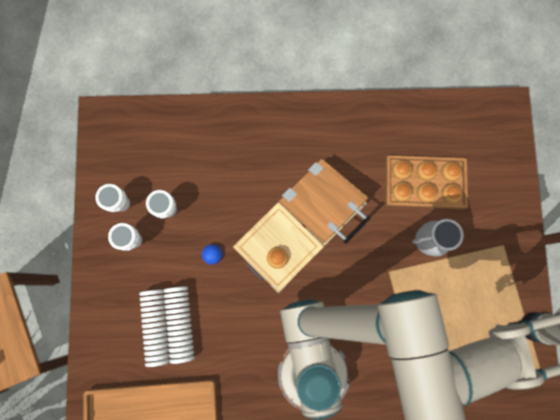

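View pics/scene0.png

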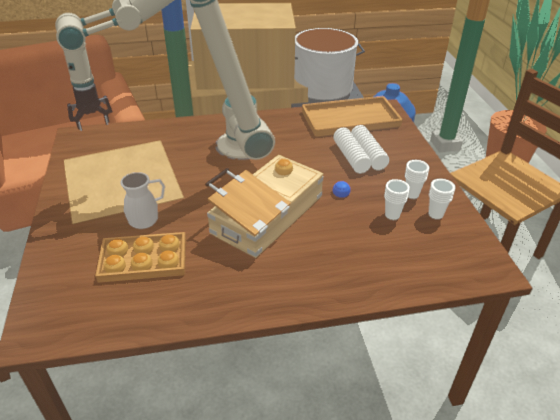

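Top view: the box lies diagonally around (305,220) with the board in front-left, the lid ajar with its arms at (335,232) and (357,210), and the jug at (447,236). Scene view confirms it. Next, an enlarged crop of both.

Run:
```python
import cv2,numpy as np
a=cv2.imread('pics/top0.png')[150:300,225:385]; b=cv2.imread('pics/scene0.png')[145:255,195:335]
a=cv2.resize(a,None,fx=4,fy=4,interpolation=cv2.INTER_CUBIC)[:, :]
b=cv2.resize(b,None,fx=4,fy=4,interpolation=cv2.INTER_CUBIC)
cv2.imwrite('pics/ca.png',a);cv2.imwrite('pics/cb.png',b)
```

```text
(no output)
```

View pics/ca.png

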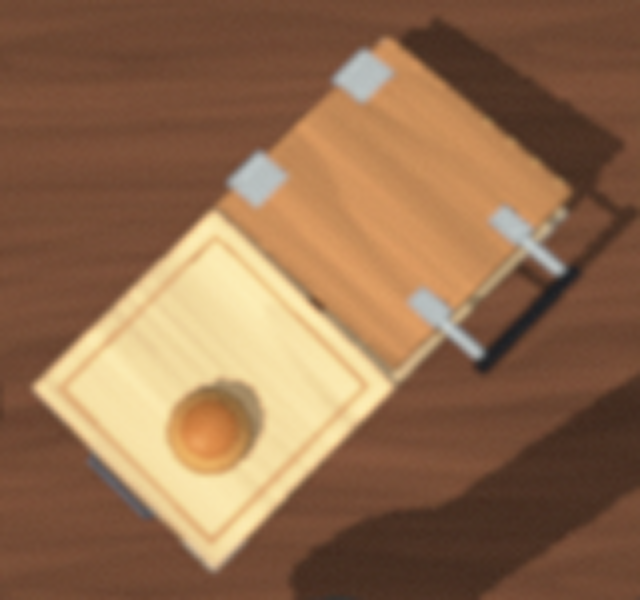

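View pics/cb.png

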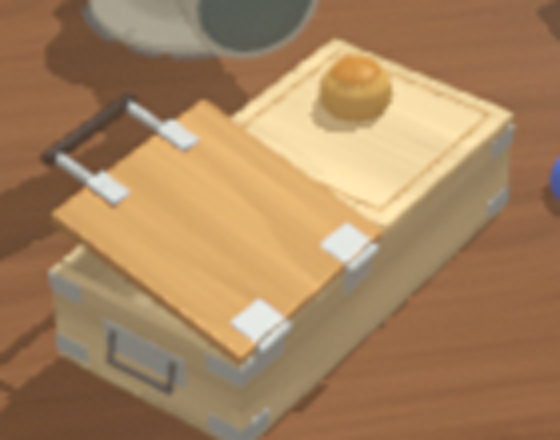

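Crop A: board corners (32,386),(217,212),(395,380),(214,572), bar ends (482,365),(573,272). Crop B: bar ends (130,98),(48,158), board corner far-left (338,40), right (512,118), hinge-side edge (380,235).

Run:
```python
from h import *; import pickle
t=pickle.load(open('pics/top0.pkl','rb'));s=pickle.load(open('pics/scene0.pkl','rb'))
A=lambda u,v:((u+.5)/4-.5+225,(v+.5)/4-.5+150)
B=lambda u,v:((u+.5)/4-.5+195,(v+.5)/4-.5+145)
for n,a,b in(('bar-',(482,365),(130,98)),('bar+',(573,272),(48,158)),('board --',(214,572),(338,40)),('board -+',(32,386),(512,118)),('board 0+',(217,212),(380,235)),('rolltop',(207,420),(356,65)),('lidfree-',(398,368),(205,100)),('lidfree+',(572,188),(53,212))):
    p,e=tri(ray(t,A(*a)),ray(s,B(*b))); print(n,p.round(4),round(e,4))
C=[onz(t,A(*a),.113) for a in((214,572),(395,380),(217,212),(32,386))]
C=np.array(C); print(C.round(4)); 
for i in range(4): print(np.linalg.norm(C[i]-C[(i+1)%4]).round(4))
ex=(C[1]-C[0])+(C[2]-C[3]); a=np.arctan2(ex[1],ex[0]); print('yaw',np.degrees(a))
c=C.mean(0);X=np.array([np.cos(a),np.sin(a)]);Y=np.array([-X[1],X[0]])
print('origin est',c[:2]+.1*X, 'from scheme', X,Y)
for n,px,z in(('jugtop',(447,236),.178),('tray',(427,181),.056)): print(n,onz(t,px,z))
```

```text
bar- [ 0.4144 -0.0972  0.1751] 0.0002
bar+ [ 0.4839 -0.1715  0.1721] 0.0023
board -- [0.2646 0.1107 0.1112] 0.0027
board -+ [0.4123 0.2476 0.1096] 0.0033
board 0+ [0.5487 0.0988 0.1038] 0.003
rolltop [0.3787 0.1097 0.1609] 0.004
lidfree- [ 0.4147 -0.0335  0.1655] 0.002
lidfree+ [ 0.55   -0.1738  0.1674] 0.0001
[[ 0.2644  0.1094  0.113 ]
 [ 0.4098 -0.0366  0.113 ]
 [ 0.5474  0.1002  0.113 ]
 [ 0.4123  0.2489  0.113 ]]
0.206
0.194
0.2009
0.2033
yaw -46.40987645011855
origin est [0.47744305 0.03305979] from scheme [ 0.6894947  -0.72429072] [0.72429072 0.6894947 ]
jugtop [ 0.42115494 -0.40585335  0.178     ]
tray [ 0.61808776 -0.3948758   0.056     ]
```

Emit:
step_arm(
  increments=[
    {"grip": 1,"delta_pos": [0,0,0.035],"twist": 6.9},
    {"grip": 1,"delta_pos": [0,0,0.035],"twist": 6.9},
    {"grip": 1,"delta_pos": [0.018,0.026,0],"twist": 6.9},
    {"grip": 1,"delta_pos": [0.018,0.026,0],"twist": 6.9},
    {"grip": 1,"delta_pos": [0.018,0.026,0],"twist": 6.9},
    {"grip": 1,"delta_pos": [0.018,0.026,0],"twist": 6.9},
    {"grip": 1,"delta_pos": [0.018,0.026,0],"twist": 6.9},
    {"grip": 1,"delta_pos": [0.018,0.026,0],"twist": 6.9},
    {"grip": 1,"delta_pos": [0.018,0.026,0],"twist": 6.9},
    {"grip": 1,"delta_pos": [0.018,0.026,0],"twist": 6.9},
  ],
  force=40,
)

```text
clock: 0.98
position: [0.3115, -0.3407, 0.3011]
ee_rot: [0.483, 0.516, 0.483, -0.516]
contact_force: [0.5, -0.0, -0.3]
width: 0.0855
```

Emit:
step_arm(
  increments=[
    {"grip": 1,"delta_pos": [0.018,0.026,0],"twist": 6.9},
    {"grip": 1,"delta_pos": [0.018,0.026,0],"twist": 6.9},
    {"grip": 1,"delta_pos": [0.018,0.026,0],"twist": 6.9},
    {"grip": 1,"delta_pos": [0.018,0.026,0],"twist": 6.9},
    {"grip": 1,"delta_pos": [0.018,0.026,0],"twist": 6.9},
    {"grip": 1,"delta_pos": [0.018,0.026,0],"twist": 6.9},
    {"grip": 1,"delta_pos": [0.018,0.026,0],"twist": 6.3},
    {"grip": 1,"delta_pos": [0.018,0.026,-0.02],"twist": 0},
    {"grip": 1,"delta_pos": [0,0,-0.02],"twist": 0},
    {"grip": 1,"delta_pos": [0,0,0],"twist": 0},
  ],
)

```text
clock: 1.82
position: [0.4534, -0.1317, 0.2577]
ee_rot: [0.648, 0.278, 0.653, -0.277]
contact_force: [-1.5, -0.2, -0.7]
width: 0.0853
```

Run:
```python
from h import *
s=manip.get_state(); print(s['position'],s['ee_rot'],s['qpos'],s['contact_force'])
snap('wrist','w1')
```

```text
[ 0.45336432 -0.13168905  0.25771248] [ 0.64762166  0.27757976  0.65314336 -0.27737954] [-4.30284264e-01  1.08692202e-01  1.65643734e+00  7.33150978e-05
  1.38427680e+00 -1.19457543e+00] [-1.54860398 -0.15727919 -0.74595269]
```

View pics/w1.png

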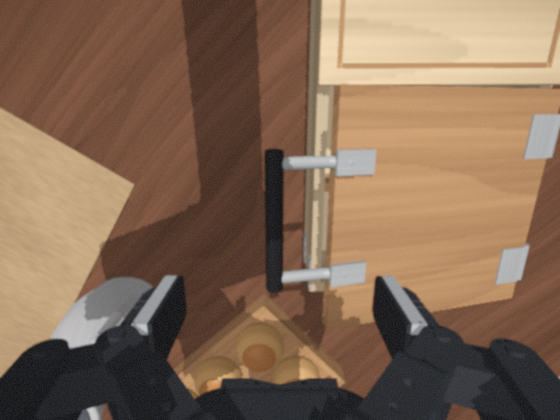

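Wrist picture: bar runs vertically at column 274, rows 150–290, between the fingers and parallel to them as planned; the lid edge is at column 330, so the fingers must be narrowed before going down.

Run:
```python
from h import *; import pickle
d=pickle.load(open('pics/w1.pkl','rb')); s=manip.get_state(); po=(s['position'],s['ee_rot'])
t=pickle.load(open('pics/top0.pkl','rb'))
A=lambda u,v:((u+.5)/4-.5+225,(v+.5)/4-.5+150)
for a,b in(((274,152),(482,365)),((275,290),(573,272))):
  print(onz(d,a,.174,po),tri(ray(d,a,po),ray(t,A(*b))))
# box edges: lid seam, board lines
p,q=onz(d,(340,84),.113,po),onz(d,(556,84),.113,po); print('seam ang',np.degrees(np.arctan2(*(q-p)[[1,0]])),p,q)
p=onz(d,(316,84),.113,po);print('board corner',p)
```

```text
[ 0.41512773 -0.09727719  0.174     ] (array([ 0.4151153 , -0.09784303,  0.16977452]), np.float64(0.0006693146380689711))
[ 0.49069653 -0.17587044  0.174     ] (array([ 0.48056432, -0.1651998 ,  0.19909737]), np.float64(0.0006929590673768441))
seam ang 43.45269459326599 [ 0.42039688 -0.0245222   0.113     ] [0.54939454 0.09768975 0.113     ]
board corner [ 0.40596285 -0.03828192  0.113     ]
```

Emit:
step_arm(
  increments=[
    {"grip": 0.45,"delta_pos": [-0.001,-0.004,0],"twist": 0},
    {"grip": 0.45,"delta_pos": [0,0,0],"twist": 0},
    {"grip": 0.45,"delta_pos": [0,0,0],"twist": 0},
    {"grip": 0.45,"delta_pos": [0,0,-0.025],"twist": 0},
    {"grip": 0.45,"delta_pos": [0,0,-0.025],"twist": 0},
    {"grip": 0.45,"delta_pos": [0,0,-0.025],"twist": 0},
    {"grip": 0.45,"delta_pos": [0,0,-0.02],"twist": 0},
    {"grip": 0.45,"delta_pos": [0,0,-0.007],"twist": 0},
    {"grip": 0.45,"delta_pos": [0,0,0],"twist": 0},
  ],
)

```text
clock: 2.62
position: [0.4531, -0.1385, 0.1585]
ee_rot: [0.649, 0.279, 0.651, -0.279]
contact_force: [0.2, 0.2, -0.6]
width: 0.0387
```

Emit:
step_arm(
  increments=[
    {"grip": 0,"delta_pos": [0,0,0],"twist": 0},
    {"grip": 0,"delta_pos": [0,0,0],"twist": 0},
    {"grip": 0,"delta_pos": [0,0,0],"twist": 0},
    {"grip": 0,"delta_pos": [0,0,0],"twist": 0},
    {"grip": 0,"delta_pos": [0,0,0],"twist": 0},
  ],
  force=40,
)

```text
clock: 3.03
position: [0.4549, -0.1393, 0.1605]
ee_rot: [0.651, 0.278, 0.649, -0.279]
contact_force: [-1.1, -3.4, 1.4]
width: 0.0125
```

Run:
```python
from h import *
s=manip.get_state(); print(s['position'],s['width'],s['contact_force'])
a=np.radians(-46.4);Y=np.array([-np.sin(a),np.cos(a)])
th=np.arcsin((s['position'][2]+.0187-.107)/.245);print('th',th)
T=np.linspace(th,1.80,26);Yd=-.245*np.cos(T);Z=.245*np.sin(T)
for i in range(1,26):
  dy=Yd[i]-Yd[i-1];print(i,T[i].round(3),(dy*Y).round(4),(Z[i]-Z[i-1]).round(4))
```

```text
[ 0.45494365 -0.13929252  0.1605084 ] 0.012510137310339809 [-1.12260066 -3.3700014   1.44111803]
th 0.2991710369531915
1 0.359 [0.0034 0.0033] 0.0139
2 0.419 [0.004  0.0038] 0.0136
3 0.479 [0.0046 0.0044] 0.0132
4 0.539 [0.0052 0.0049] 0.0128
5 0.599 [0.0057 0.0055] 0.0124
6 0.659 [0.0063 0.006 ] 0.0119
7 0.719 [0.0068 0.0065] 0.0113
8 0.779 [0.0073 0.0069] 0.0108
9 0.839 [0.0077 0.0073] 0.0101
10 0.9 [0.0081 0.0077] 0.0095
11 0.96 [0.0085 0.0081] 0.0088
12 1.02 [0.0089 0.0085] 0.0081
13 1.08 [0.0092 0.0088] 0.0073
14 1.14 [0.0095 0.0091] 0.0065
15 1.2 [0.0098 0.0093] 0.0057
16 1.26 [0.01   0.0096] 0.0049
17 1.32 [0.0102 0.0097] 0.0041
18 1.38 [0.0104 0.0099] 0.0032
19 1.44 [0.0105 0.01  ] 0.0024
20 1.5 [0.0106 0.0101] 0.0015
21 1.56 [0.0106 0.0101] 0.0006
22 1.62 [0.0106 0.0101] -0.0003
23 1.68 [0.0106 0.0101] -0.0012
24 1.74 [0.0105 0.01  ] -0.002
25 1.8 [0.0104 0.0099] -0.0029
```

Emit:
step_arm(
  increments=[
    {"grip": 0,"delta_pos": [0.0034,0.0033,0.0139],"twist": 0},
    {"grip": 0,"delta_pos": [0.004,0.0038,0.0136],"twist": 0},
    {"grip": 0,"delta_pos": [0.0046,0.0044,0.0132],"twist": 0},
    {"grip": 0,"delta_pos": [0.0052,0.0049,0.0128],"twist": 0},
    {"grip": 0,"delta_pos": [0.0057,0.0055,0.0124],"twist": 0},
    {"grip": 0,"delta_pos": [0.0063,0.006,0.0119],"twist": 0},
    {"grip": 0,"delta_pos": [0.0068,0.0065,0.0113],"twist": 0},
    {"grip": 0,"delta_pos": [0.0073,0.0069,0.0108],"twist": 0},
  ],
)

```text
clock: 3.7
position: [0.4931, -0.1028, 0.2611]
ee_rot: [0.649, 0.273, 0.651, -0.284]
contact_force: [-11.8, -14.4, 10.3]
width: 0.0126
```

Emit:
step_arm(
  increments=[
    {"grip": 0,"delta_pos": [0.0077,0.0073,0.0101],"twist": 0},
    {"grip": 0,"delta_pos": [0.0081,0.0077,0.0095],"twist": 0},
    {"grip": 0,"delta_pos": [0.0085,0.0081,0.0088],"twist": 0},
    {"grip": 0,"delta_pos": [0.0089,0.0085,0.0081],"twist": 0},
    {"grip": 0,"delta_pos": [0.0092,0.0088,0.0073],"twist": 0},
    {"grip": 0,"delta_pos": [0.0095,0.0091,0.0065],"twist": 0},
    {"grip": 0,"delta_pos": [0.0098,0.0093,0.0057],"twist": 0},
    {"grip": 0,"delta_pos": [0.01,0.0096,0.0049],"twist": 0},
  ],
)

```text
clock: 4.37
position: [0.5664, -0.0331, 0.3284]
ee_rot: [0.652, 0.276, 0.647, -0.283]
contact_force: [-13.1, -8.7, 30.7]
width: 0.0124
```

Emit:
step_arm(
  increments=[
    {"grip": 0,"delta_pos": [0.003,0.003,0.008],"twist": 0},
    {"grip": 0,"delta_pos": [0.008,0.008,0.006],"twist": 0},
    {"grip": 0,"delta_pos": [0.009,0.009,0.005],"twist": 0},
    {"grip": 0,"delta_pos": [0.01,0.0095,0.003],"twist": 0},
  ],
)

```text
clock: 4.7
position: [0.5996, -0.001, 0.341]
ee_rot: [0.65, 0.277, 0.649, -0.281]
contact_force: [3.9, -4.8, -8.3]
width: 0.0121
```

Emit:
step_arm(
  increments=[
    {"grip": 0,"delta_pos": [0.0085,0.0081,0.001],"twist": 0},
    {"grip": 0,"delta_pos": [0.0085,0.0081,0.001],"twist": 0},
    {"grip": 0,"delta_pos": [0.0085,0.0081,0],"twist": 0},
    {"grip": 0,"delta_pos": [0.0085,0.0081,0],"twist": 0},
    {"grip": 0,"delta_pos": [0.0085,0.0081,-0.001],"twist": 0},
    {"grip": 0,"delta_pos": [0.0085,0.0081,-0.001],"twist": 0},
  ],
)

```text
clock: 5.2
position: [0.6506, 0.048, 0.3425]
ee_rot: [0.65, 0.278, 0.649, -0.28]
contact_force: [2.2, -5.4, 6.5]
width: 0.0122
```

Emit:
step_arm(
  increments=[
    {"grip": 0,"delta_pos": [0.0085,0.0081,-0.002],"twist": 0},
    {"grip": 0,"delta_pos": [0.0085,0.0081,-0.002],"twist": 0},
    {"grip": 0,"delta_pos": [0,0,0],"twist": 0},
  ],
)

```text
clock: 5.45
position: [0.6628, 0.0595, 0.3402]
ee_rot: [0.648, 0.274, 0.651, -0.286]
contact_force: [-11.5, -16.5, 12.4]
width: 0.0123
```

Emit:
step_arm(
  increments=[
    {"grip": 0.6,"delta_pos": [0,0,0],"twist": 0},
    {"grip": 0.6,"delta_pos": [0,0,0],"twist": 0},
    {"grip": 0.6,"delta_pos": [0,0,0],"twist": 0},
    {"grip": 0.6,"delta_pos": [0,0,0.02],"twist": 0},
    {"grip": 0.6,"delta_pos": [0,0,0.03],"twist": 0},
    {"grip": 0.6,"delta_pos": [-0.01,-0.01,0.02],"twist": 0},
    {"grip": 0.6,"delta_pos": [-0.025,-0.025,0],"twist": 0},
    {"grip": 0.6,"delta_pos": [-0.025,-0.025,0],"twist": 0},
    {"grip": 0.6,"delta_pos": [-0.025,-0.025,0],"twist": 0},
    {"grip": 0.6,"delta_pos": [-0.025,-0.025,0],"twist": 0},
  ],
)

```text
clock: 6.28
position: [0.5562, -0.0438, 0.4075]
ee_rot: [0.65, 0.279, 0.65, -0.277]
contact_force: [0.2, -0.9, 0.7]
width: 0.052
```

Emit:
step_arm(
  increments=[
    {"grip": 0.6,"delta_pos": [-0.02,-0.025,-0.02],"twist": 0},
    {"grip": 0.6,"delta_pos": [-0.01,-0.01,-0.02],"twist": 0},
    {"grip": 0.6,"delta_pos": [0,0,-0.03],"twist": 0},
    {"grip": 0.6,"delta_pos": [0,0,0],"twist": 0},
  ],
)

```text
clock: 6.62
position: [0.5234, -0.0781, 0.3325]
ee_rot: [0.646, 0.279, 0.654, -0.279]
contact_force: [-0.1, 0.1, -1.0]
width: 0.0516
```

Run:
```python
from h import *
s=manip.get_state(); print(s['position'],s['ee_rot'],s['contact_force'],s['clock']); np.savez('pics/w2p.npz',p=s['position'],q=s['ee_rot'])
snap('wrist','w2');a=snap('top','top2')['img'][130:320,225:425,::-1]
w=cv2.imread('pics/w2.png'); a=cv2.resize(a,None,fx=2,fy=2.1,interpolation=cv2.INTER_CUBIC)
cv2.imwrite('pics/c2.png',np.hstack([cv2.resize(w,(532,399)),a[:399, :268]])) if 0 else None
```

```text
[ 0.52340613 -0.07810525  0.33252886] [ 0.645687    0.27908832  0.65379147 -0.27884534] [-0.09812674  0.05297975 -1.0010256 ] 6.6167
```

View pics/w2.png

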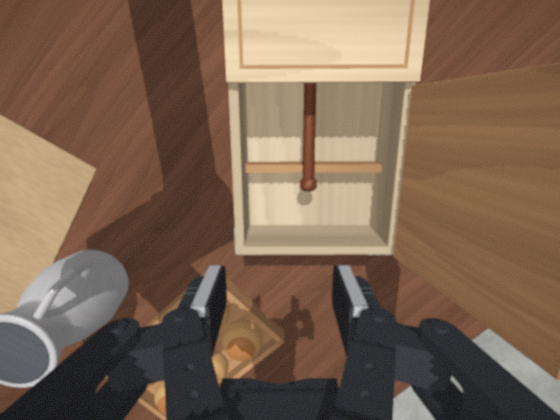

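Wrist picture: lid stands open at the right, the box interior is visible; whisk knob at (308,184), shaft running up to the board seam at (310,84), batten at row 168.

```bash
cat >> h.py <<'E'
ang=np.radians(-46.45); X=np.array([np.cos(ang),np.sin(ang)]); Y=np.array([-X[1],X[0]]); O=np.array([.4774,.0331])
def box(p): r=np.array(p)[:2]-O; return np.array([r@X,r@Y,p[2]]).round(4)
E
python3 - <<'E'
from h import *; import pickle
d=pickle.load(open('pics/w2.pkl','rb')); s=np.load('pics/w2p.npz'); po=(s['p'],s['q'])
for n,a,z in(('knob',(308,184),.062),('shaft',(309,130),.056),('shaft0',(310,88),.05),('batL',(246,168),.05),('batR',(382,168),.05),('boardL',(227,81),.113),('boardR',(421,80),.113),('rim far L',(236,252),.101),('rim far R',(396,252),.101)):
  p=onz(d,a,z,po); print(n,p.round(4),box(p))
print('tcp',box(po[0]))
m=(d['img'].astype(int)); r,g,b=m[...,0],m[...,1],m[...,2]
for y in range(90,196,8):
  row=np.where((r[y,250:380]<150)&(r[y,250:380]-b[y,250:380]>30)&(g[y,250:380]<75))[0]+250
  print(y,row.min() if len(row) else None,row.max() if len(row) else None)
E
```

```text
knob [ 0.5555 -0.0579  0.062 ] [ 0.1197 -0.0061  0.062 ]
shaft [ 0.5088 -0.0089  0.056 ] [ 0.0521 -0.0062  0.056 ]
shaft0 [0.4749 0.0272 0.05  ] [ 0.0025 -0.0058  0.05  ]
batL [ 0.4834 -0.1002  0.05  ] [ 0.1008 -0.0875  0.05  ]
batR [0.6133 0.0233 0.05  ] [0.1007 0.0917 0.05  ]
boardL [ 0.4069 -0.0347  0.113 ] [ 0.0006 -0.0978  0.113 ]
boardR [0.5523 0.1044 0.113 ] [-1.000e-04  1.034e-01  1.130e-01]
rim far L [ 0.5435 -0.1784  0.101 ] [ 0.1988 -0.0979  0.101 ]
rim far R [ 0.6889 -0.0396  0.101 ] [0.1984 0.1031 0.101 ]
tcp [ 0.1123 -0.0433  0.3325]
90 305 315
98 305 315
106 304 314
114 304 314
122 305 314
130 304 314
138 304 313
146 304 313
154 304 313
162 303 313
170 303 313
178 303 313
186 301 315
194 None None
```

Emit:
step_arm(
  increments=[
    {"grip": 0.6,"delta_pos": [0,0.019,-0.02],"twist": 0},
    {"grip": 0.6,"delta_pos": [0,0.018,-0.03],"twist": 0},
    {"grip": 0.6,"delta_pos": [0,0.018,-0.03],"twist": 0},
    {"grip": 0.6,"delta_pos": [0,0,-0.03],"twist": 0},
    {"grip": 0.6,"delta_pos": [0,0,0],"twist": 0},
    {"grip": 0.6,"delta_pos": [0,0,0],"twist": 0},
  ],
)

```text
clock: 7.22
position: [0.5281, -0.0235, 0.2288]
ee_rot: [0.65, 0.278, 0.65, -0.278]
contact_force: [0.3, -0.6, 0.2]
width: 0.0512
```

Run:
```python
from h import *
s=manip.get_state(); print(s['position'],s['ee_rot'],s['contact_force'],s['clock']); np.savez('pics/w3p.npz',p=s['position'],q=s['ee_rot'])
snap('wrist','w3')
```

```text
[ 0.52810113 -0.02353142  0.22878157] [ 0.65005185  0.27820626  0.65017466 -0.27804097] [ 0.30382385 -0.58778542  0.24085735] 7.2167
```

View pics/w3.png

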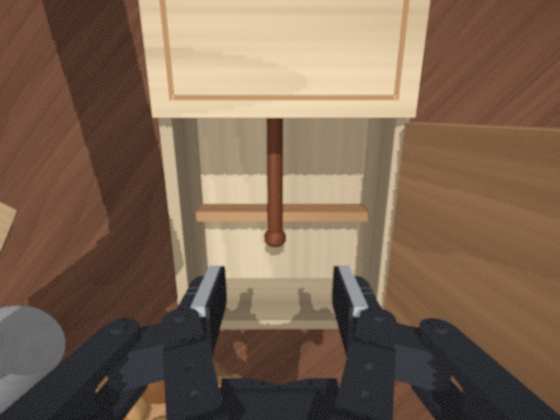

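Wrist picture: whisk knob at (275,238), shaft from (275,118) straight down to it, nearly midway between the fingers (midline ≈ 279).

Run:
```python
from h import *; import pickle
L=lambda n:(pickle.load(open(f'pics/{n}.pkl','rb')),(lambda s:(s['p'],s['q']))(np.load(f'pics/{n}p.npz')))
d,po=L('w2');e,pe=L('w3')
for n,a,b in(('knob',(308,184),(275,238)),('bat x shaft',(308,162),(275,204)),('boardL',(227,81),(152,117)),('batL',(246,168),(197,212))):
  p,r=tri(ray(d,a,po),ray(e,b,pe)); print(n,p.round(4),box(p),r.round(4))
p=onz(e,(275,150),.055,pe);print(p,box(p)); print('tcp',box(pe[0]))
print('goal',O+.072*X-.006*Y)
```

```text
knob [ 0.5553 -0.0576  0.0645] [ 0.1194 -0.006   0.0645] 0.0007
bat x shaft [ 0.5396 -0.0394  0.0252] [ 0.0954 -0.0049  0.0252] 0.0029
boardL [ 0.4079 -0.0345  0.1185] [ 0.0011 -0.0969  0.1185] 0.0001
batL [ 0.4825 -0.1029  0.035 ] [ 0.1021 -0.09    0.035 ] 0.0028
[0.49536906 0.00592384 0.055     ] [ 0.0321 -0.0057  0.055 ]
tcp [ 0.076  -0.0023  0.2288]
goal [ 0.52265845 -0.02321761]
```

Emit:
step_arm(
  increments=[
    {"grip": 0.6,"delta_pos": [-0.004,0,-0.03],"twist": 0},
    {"grip": 0.6,"delta_pos": [0,0,-0.03],"twist": 0},
    {"grip": 0.6,"delta_pos": [0,0,-0.03],"twist": 0},
    {"grip": 0.6,"delta_pos": [0,0,-0.03],"twist": 0},
    {"grip": 0.6,"delta_pos": [0,0,-0.03],"twist": 0},
    {"grip": 0.6,"delta_pos": [0,0,-0.02],"twist": 0},
    {"grip": 0.6,"delta_pos": [0,0,0],"twist": 0},
    {"grip": 0.6,"delta_pos": [0,0,0],"twist": 0},
  ],
)

```text
clock: 7.93
position: [0.5253, -0.0249, 0.0597]
ee_rot: [0.651, 0.279, 0.649, -0.279]
contact_force: [0.3, -0.3, 0.5]
width: 0.0513
```

Emit:
step_arm(
  increments=[
    {"grip": 0.6,"delta_pos": [-0.002,0.002,-0.011],"twist": 0},
    {"grip": 0.6,"delta_pos": [0,0,-0.011],"twist": 0},
    {"grip": 0.6,"delta_pos": [0,0,0],"twist": 0},
    {"grip": 0,"delta_pos": [0,0,0],"twist": 0},
    {"grip": 0,"delta_pos": [0,0,0],"twist": 0},
    {"grip": 0,"delta_pos": [0,0,0],"twist": 0},
    {"grip": 0,"delta_pos": [0,0,0],"twist": 0},
    {"grip": 0,"delta_pos": [0,0,0],"twist": 0},
  ],
  force=25,
)

```text
clock: 8.6
position: [0.5225, -0.0226, 0.0376]
ee_rot: [0.651, 0.279, 0.649, -0.278]
contact_force: [0.1, -1.4, 6.4]
width: 0.0149
```

Emit:
step_arm(
  increments=[
    {"grip": 0,"delta_pos": [-0.001,0.001,0.01],"twist": 0},
    {"grip": 0,"delta_pos": [-0.001,0.001,0.01],"twist": 0},
    {"grip": 0,"delta_pos": [-0.001,0.001,0.01],"twist": 0},
    {"grip": 0,"delta_pos": [-0.001,0.001,0.01],"twist": 0},
    {"grip": 0,"delta_pos": [0,0,0],"twist": 0},
    {"grip": 0,"delta_pos": [0,0,0],"twist": 0},
  ],
)

```text
clock: 9.1
position: [0.5176, -0.0182, 0.0771]
ee_rot: [0.651, 0.279, 0.649, -0.278]
contact_force: [0.0, 0.1, -1.5]
width: 0.0151
```

Run:
```python
from h import *
s=manip.get_state(); print(s['position'],box(s['position']),s['contact_force'],s['moment'],s['width']); np.savez('pics/w4p.npz',p=s['position'],q=s['ee_rot'])
snap('wrist','w4')
```

```text
[ 0.51761565 -0.01821694  0.07714044] [ 0.0649 -0.0062  0.0771] [ 0.04185502  0.06360527 -1.45372031] [-0.0962339  -0.10465397 -0.04186922] 0.015128644000034183
```

View pics/w4.png

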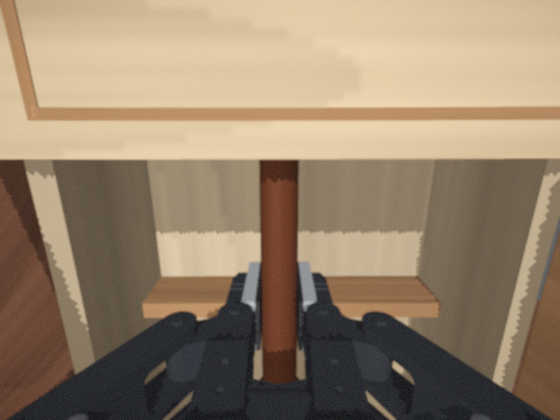

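Wrist picture: whisk held centrally (shaft column 280) between the pads, passing under the board at row 160; the 1.4 N load means it hangs freely at its slope. Now raise gently, letting it pivot.

Emit:
step_arm(
  increments=[
    {"grip": 0,"delta_pos": [0,0,0],"twist": 0},
    {"grip": 0,"delta_pos": [0.001,-0.001,0.004],"twist": 0},
    {"grip": 0,"delta_pos": [0.001,-0.001,0.004],"twist": 0},
    {"grip": 0,"delta_pos": [0.001,-0.001,0.004],"twist": 0},
    {"grip": 0,"delta_pos": [0,0,0],"twist": 0},
  ],
  force=20,
)

```text
clock: 9.57
position: [0.521, -0.0216, 0.0888]
ee_rot: [0.65, 0.279, 0.649, -0.279]
contact_force: [0.3, -0.3, -2.0]
width: 0.0153
```

Run:
```python
from h import *
s=manip.get_state(); print(s['position'],box(s['position']),s['contact_force'],s['moment'],s['width'])
```

```text
[ 0.52097044 -0.02162593  0.08883021] [ 0.0697 -0.0061  0.0888] [ 0.28922642 -0.28766023 -1.97279386] [-0.20962546 -0.1735162   0.00872011] 0.01526342161486544
```

Emit:
step_arm(
  increments=[
    {"grip": 0,"delta_pos": [0.004,-0.004,0.004],"twist": 0},
    {"grip": 0,"delta_pos": [0.004,-0.004,0.004],"twist": 0},
    {"grip": 0,"delta_pos": [0.004,-0.004,0.004],"twist": 0},
    {"grip": 0,"delta_pos": [0,0,0],"twist": 0},
  ],
)

```text
clock: 9.9
position: [0.5344, -0.0346, 0.1013]
ee_rot: [0.651, 0.279, 0.648, -0.279]
contact_force: [0.5, -1.0, -0.8]
width: 0.015
```

```bash
cat > st.py <<'E'
from h import *
s=manip.get_state(); print(s['position'],box(s['position']),s['contact_force'].round(2),s['moment'].round(3),s['width'],s['clock'])
E
python3 st.py
```

```text
[ 0.53438918 -0.03460377  0.1012516 ] [ 0.0883 -0.0053  0.1013] [ 0.52 -1.01 -0.84] [-0.239 -0.217  0.018] 0.01500344065864495 9.9
```

Emit:
step_arm(
  increments=[
    {"grip": 0,"delta_pos": [0.004,-0.004,0.005],"twist": 0},
    {"grip": 0,"delta_pos": [0.004,-0.004,0.005],"twist": 0},
    {"grip": 0,"delta_pos": [0.004,-0.004,0.004],"twist": 0},
    {"grip": 0,"delta_pos": [0,0,0],"twist": 0},
  ],
)

```text
clock: 10.23
position: [0.5463, -0.0465, 0.1154]
ee_rot: [0.651, 0.279, 0.648, -0.279]
contact_force: [1.1, -0.3, -1.2]
width: 0.0151
```

```bash
python3 st.py
```

```text
[ 0.54627134 -0.04653775  0.11542652] [ 0.1052 -0.005   0.1154] [ 1.14 -0.31 -1.23] [-0.21  -0.188 -0.01 ] 0.015071959992381414 10.2333
```

Emit:
step_arm(
  increments=[
    {"grip": 0,"delta_pos": [0.007,-0.0072,0],"twist": 0},
    {"grip": 0,"delta_pos": [0.007,-0.0072,0],"twist": 0},
    {"grip": 0,"delta_pos": [0.007,-0.0072,0],"twist": 0},
    {"grip": 0,"delta_pos": [0,0,0],"twist": 0},
  ],
)

```text
clock: 10.57
position: [0.5674, -0.0688, 0.1141]
ee_rot: [0.651, 0.279, 0.649, -0.279]
contact_force: [0.4, -0.7, -0.4]
width: 0.0148
```

Run:
```python
exec(open('st.py').read())
d=snap('scene','s5'); im=cv2.resize(d['img'][110:270,180:380,::-1],None,fx=4,fy=3.75,interpolation=cv2.INTER_CUBIC); cv2.imwrite('pics/s5c.png',im)
```

```text
[ 0.56740953 -0.06879208  0.1141224 ] [ 0.1359 -0.005   0.1141] [ 0.44 -0.72 -0.42] [-0.108 -0.106  0.005] 0.014849489226870674 10.5667
```

View pics/s5c.png

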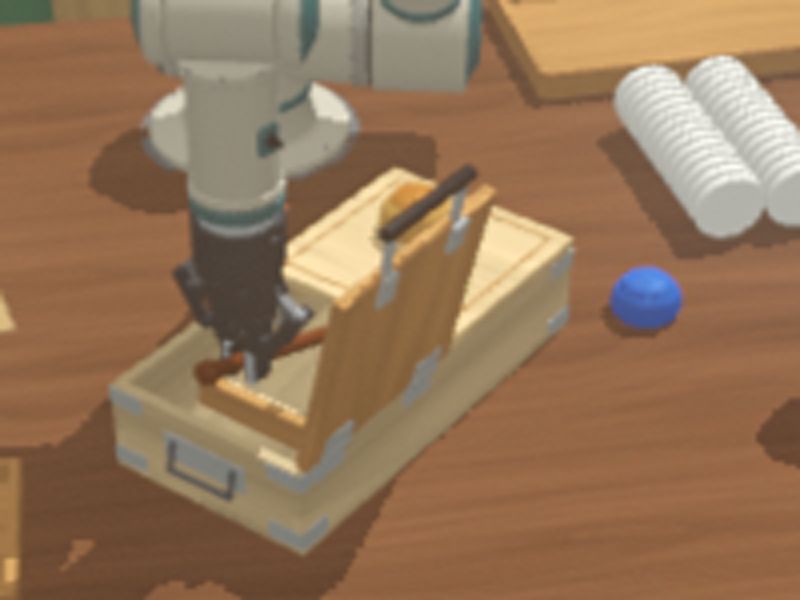

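Scene crop: lid fully open, whisk gripped with knob at (210,372) and shaft visible to (320,335), roll still on the board. I intersect these rays with the whisk's vertical plane to get its slope.

Run:
```python
from h import *; import pickle
d=pickle.load(open('pics/s5.pkl','rb'))
for a in((210,372),(235,364),(320,337)):
  o,v=ray(d,(180+(a[0]+.5)/4-.5,110+(a[1]+.5)/3.75-.5))
  n=np.r_[Y,0]; k=(-.005+O@Y-o@n)/(v@n); print(box(o+k*v))
```

```text
[ 0.1806 -0.005   0.1496]
[ 0.1501 -0.005   0.138 ]
[ 0.0388 -0.005   0.0956]
```

Emit:
step_arm(
  increments=[
    {"grip": 0,"delta_pos": [0.007,-0.0072,0.001],"twist": 0},
    {"grip": 0,"delta_pos": [0.007,-0.0072,0.001],"twist": 0},
    {"grip": 0,"delta_pos": [0.007,-0.0072,0.001],"twist": 0},
    {"grip": 0,"delta_pos": [0.007,-0.0072,0.002],"twist": 0},
    {"grip": 0,"delta_pos": [0,0,0],"twist": 0},
  ],
)

```text
clock: 11.03
position: [0.5957, -0.0978, 0.1197]
ee_rot: [0.651, 0.279, 0.648, -0.279]
contact_force: [0.0, -0.3, -1.2]
width: 0.0153
```

```bash
python3 st.py
```

```text
[ 0.5956503  -0.09775669  0.11968019] [ 0.1763 -0.0045  0.1197] [ 0.04 -0.28 -1.24] [-0.177 -0.135 -0.061] 0.015262312586566197 11.0333
```

Emit:
step_arm(
  increments=[
    {"grip": 0,"delta_pos": [0.007,-0.0072,0.003],"twist": 0},
    {"grip": 0,"delta_pos": [0.007,-0.0072,0.003],"twist": 0},
    {"grip": 0,"delta_pos": [0.007,-0.0072,0.003],"twist": 0},
    {"grip": 0,"delta_pos": [0.007,-0.0072,0.003],"twist": 0},
    {"grip": 0,"delta_pos": [0,0,0],"twist": 0},
  ],
)

```text
clock: 11.45
position: [0.6237, -0.1266, 0.1321]
ee_rot: [0.651, 0.279, 0.648, -0.279]
contact_force: [-1.0, -0.0, -0.9]
width: 0.0152
```

```bash
python3 st.py
```

```text
[ 0.623684   -0.12658951  0.13207521] [ 0.2165 -0.004   0.1321] [-0.96 -0.04 -0.94] [-0.145 -0.122 -0.006] 0.015177530935760068 11.45
```

Emit:
step_arm(
  increments=[
    {"grip": 0,"delta_pos": [0.007,-0.0072,0.003],"twist": 0},
    {"grip": 0,"delta_pos": [0.007,-0.0072,0.003],"twist": 0},
    {"grip": 0,"delta_pos": [0.007,-0.0072,0.003],"twist": 0},
    {"grip": 0,"delta_pos": [0.007,-0.0072,0.003],"twist": 0},
    {"grip": 0,"delta_pos": [0.007,-0.0072,0.003],"twist": 0},
    {"grip": 0,"delta_pos": [0.007,-0.0072,0.003],"twist": 0},
    {"grip": 0,"delta_pos": [0.004,-0.004,0.003],"twist": 0},
    {"grip": 0,"delta_pos": [0,0,0],"twist": 0},
  ],
)

```text
clock: 12.12
position: [0.6687, -0.1731, 0.1528]
ee_rot: [0.651, 0.279, 0.649, -0.279]
contact_force: [0.8, 0.3, -0.9]
width: 0.015
```

Run:
```python
exec(open('st.py').read())
d=snap('scene','s6'); t=snap('top','t6')
a=cv2.resize(d['img'][100:280,160:360,::-1],(444,400),interpolation=cv2.INTER_CUBIC); b=cv2.resize(t['img'][130:310,220:380,::-1],(356,400),interpolation=cv2.INTER_CUBIC); cv2.imwrite('pics/s6c.png',np.hstack([a,b]))
```

```text
[ 0.66867543 -0.17314162  0.15276394] [ 0.2813 -0.0035  0.1528] [ 0.78  0.27 -0.87] [-0.135 -0.108  0.038] 0.015034954836938407 12.1167
```

View pics/s6c.png

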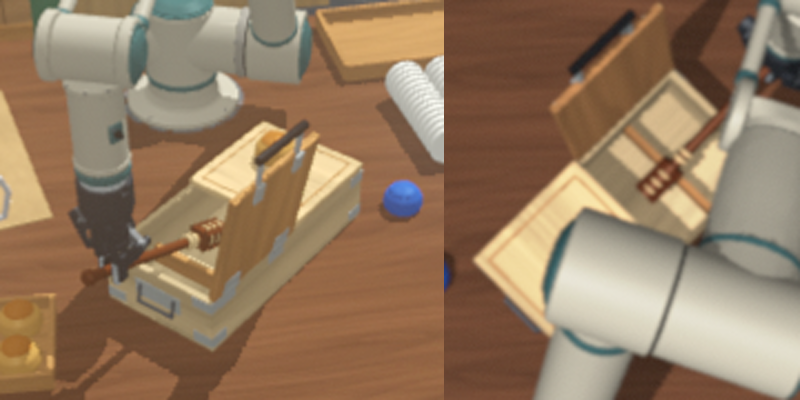

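Picture: head has fully cleared the board (top view head tip at (645,190), board edge beyond), whisk slants ~20°, lid open. Lift straight up.

Emit:
step_arm(
  increments=[
    {"grip": 0,"delta_pos": [0,0,0],"twist": 0},
    {"grip": 0,"delta_pos": [0,0,0.01],"twist": 0},
    {"grip": 0,"delta_pos": [0,0,0.02],"twist": 0},
    {"grip": 0,"delta_pos": [0,0,0.02],"twist": 0},
    {"grip": 0,"delta_pos": [0,0,0.02],"twist": 0},
    {"grip": 0,"delta_pos": [0,0,0.02],"twist": 0},
    {"grip": 0,"delta_pos": [0,0,0.02],"twist": 0},
    {"grip": 0,"delta_pos": [0,0,0.02],"twist": 0},
    {"grip": 0,"delta_pos": [0,0,0.02],"twist": 0},
    {"grip": 0,"delta_pos": [0,0,0.01],"twist": 0},
  ],
  force=45,
)

```text
clock: 13.05
position: [0.6674, -0.1714, 0.316]
ee_rot: [0.652, 0.279, 0.648, -0.278]
contact_force: [0.4, -0.0, 0.5]
width: 0.0146
```

Emit:
step_arm(
  increments=[
    {"grip": 0,"delta_pos": [0,0,0.01],"twist": 0},
    {"grip": 0,"delta_pos": [0,0,0.01],"twist": 0},
    {"grip": 0,"delta_pos": [0,0,0.01],"twist": 0},
    {"grip": 0,"delta_pos": [0,0,0],"twist": 0},
    {"grip": 0,"delta_pos": [0,0,0],"twist": 0},
    {"grip": 0,"delta_pos": [0,0,0],"twist": 0},
    {"grip": 0,"delta_pos": [0,0,0],"twist": 0},
    {"grip": 0,"delta_pos": [0,0,0],"twist": 0},
    {"grip": 0,"delta_pos": [0,0,0],"twist": 0},
    {"grip": 0,"delta_pos": [0,0,0],"twist": 0},
  ],
)

```text
clock: 13.88
position: [0.667, -0.1716, 0.3417]
ee_rot: [0.65, 0.279, 0.65, -0.279]
contact_force: [0.1, 0.5, -1.5]
width: 0.0145
```

Run:
```python
exec(open('st.py').read())
d=snap('scene','s7'); cv2.imwrite('pics/s7c.png',cv2.resize(d['img'][30:300,0:400,::-1],(800,540),interpolation=cv2.INTER_CUBIC))
```

```text
[ 0.66696665 -0.17159981  0.34170973] [ 0.279  -0.0036  0.3417] [ 0.06  0.52 -1.45] [-0.122 -0.098 -0.062] 0.014484371779130945 13.8833
```

View pics/s7c.png

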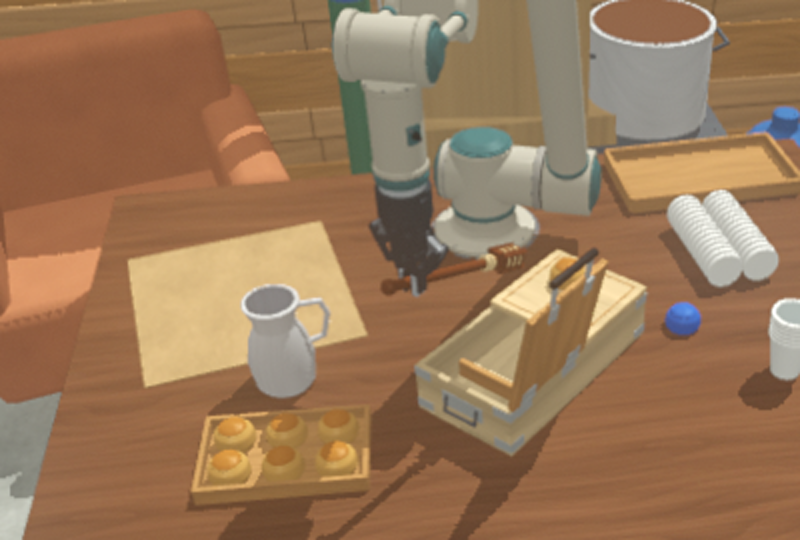

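Picture: whisk held in the air, knob at (387,287), head tip at (518,255), lid open with bar at (575,267), jug, tray, roll standing.

Run:
```python
from h import *; import pickle
d=pickle.load(open('pics/s7.pkl','rb'))
def pl(a,N,c):
  o,v=ray(d,(a[0]/2,30+a[1]/2)); n=np.r_[N,0]; return box(o+(c+O@N-o@n)/(v@n)*v)
print('head',pl((518,255),Y,-.004),'knob',pl((387,287),Y,-.004))
b=pl((575,267),X,.102); print('bar',b,'lid',np.arctan2(b[2]-.107,.1-b[1]))
e=pickle.load(open('pics/scene0.pkl','rb'))
for n,(x0,y0,x1,y1) in dict(jug=(118,170,167,232),tray=(95,230,190,285),roll=(270,150,300,165),cups=(380,155,460,225)).items():
  print(n,np.abs(d['img'][y0:y1,x0:x1].astype(int)-e['img'][y0:y1,x0:x1]).mean().round(2))
print(manip.get_state()['qd'].round(4))
```

```text
head [ 0.0381 -0.004   0.2706] knob [ 0.3278 -0.004   0.377 ]
bar [0.102  0.1534 0.3494] lid 1.7876299312581894
jug 13.85
tray 11.73
roll 20.35
cups 3.29
[-0.0009 -0.0029 -0.0018  0.0002  0.0009 -0.0001]
```

```bash
python3 -c "
from rig import manip
print(manip.sign_off()); s=manip.get_state(); print(s['position'],s['width'],s['clock'])"
```

```text
the job is handed in; nothing more can be done
None
the job is handed in; nothing more can be done
```

I opened the lid to its stop and let go of it. I then pinched the whisk's handle, drew it out slantwise along the box at about 21°, and lifted it clear. The job was handed in at about 14 s. The sign-off gives no verdict, so the numbers below are my own measurements.

**Last checks:**
- **Whisk:** the head tip is at about z = 0.27 m and the knob at about 0.38 m. The gripper holds it with 45 N, fingers 14.5 mm apart. It is at rest, and only its weight (about 1.5 N) shows on the wrist.
- **Lid:** open at about 1.79 rad from the picture, just over the 1.78 rad stop. That is within measuring error.
- **Slanted step:** while the whisk came out, the knob was at about 0.15 m and the head was worked out to be near 0.04 m.

**What disagreed or is less certain:**
- **Lid swing:** the bar followed a circle about 10 mm larger than I planned. That pushed the wrist force to about 35 N at one point, and I corrected it on the way.
- **Whisk against the box:** the whisk did not pivot freely in the pads at first, so it touched the board lightly. The wrist read 2 N or less there.
- **Jug, tray, roll and cups:** an automatic image comparison differed by 12 to 20 grey levels around the jug, tray and roll, probably from shadows or the arm and lid in view. By eye, the jug and tray lie at the same pixels as at the start and the roll is still on the board. The cups barely differed (3 levels).

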